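# Tighten the hub nut with the breaking torque wrench

### The arm

A 6-joint arm with a two-finger parallel gripper is mounted at the origin on a cart in front of the work surface, level with it; the furniture and walls round the work are solid. World frame = base frame: x ahead of the robot, y to its left, z up, the work surface at z = 0. Lengths are in m, angles in rad, forces in N, time in s.
With the tool pointing down it reaches from about 0.4 to 0.925 m from the base axis. Payload 3.4 kg.
Tool frame: the origin (TCP) lies between the finger pads; the fingertips stand ahead of it and the grasp point (between the pads) lies 5 mm behind it (robot.finger_overhang is the z of the fingertips in the tool frame, in m); z points along the fingers, y is the line along which they close (so a half turn about z gives the same grasp; the last joint's range is limited). The gripper opens to 85 mm and grips with 20 to 120 N. Pads are 22 mm wide; open, the fingers measure 114 mm over their backs; the gripper's body (76 mm by 85 mm) begins 54 mm behind the grasp point. The pads swing forward as they close: fully open they stand 13 mm farther back than shut.
Start: joints at [1.216, 0.307, 1.506, -0, 1.328, -0.073], TCP at [0.159, 0.552, 0.245] pointing down, gripper open.
Joint ranges: [-3.12, 3.12], [-1.05, 2.28], [0.14, 2.33], [-1.42, 4.57], [0.1, 2.73], [-2.68, 2.68]. Speed limits (rad/s): [2.57, 2.57, 3.14, 3.14, 3.14, 3.14].

### API

Orientations are given as a 3x3 rotation matrix whose columns are the frame's x, y, z axes.
In Python, from cell import robot, vision, hand_in gives the robot as it stands.
- The arm moves only by the shell command python3 -m handwheel 'ROWS' [FORCE]. ROWS is text: rows parted by semicolons, each of 7 numbers parted by spaces: the shift along the tool's x, y, z in mm, then the turn, a rotation vector about the tool's x, y, z in degrees, then the finger opening in mm, from 0 to 85.4. A call has exactly 5 rows; each row is the pose to reach, as a shift and turn from the pose commanded when the call began, along the tool's axes at that moment; what a row does not reach only later rows make up. A row lasts 1/8 s, in which the tool goes at most 62.5 mm and 10.7 degrees, less where a joint would pass 70% of its speed; a pose out of reach is approached as far as the arm can. A call with a gripper value outside its range is refused whole. The fingers move at their own pace and stop on an object; FORCE is the grip in N (left out, the last holds). Time passes only in rows, so rows that repeat a pose let the fingers close, or fill a call up. It gives the time, the measured TCP pose, the force, the opening and the grip force at its end, in the units of the state.
- robot.sense(): the state, without advancing time (a new reading comes with each control period).
- vision.grab_frame(name): name is "scene" or "side" or "wrist"; returns a dict with "image" (400x640x3 uint8, red, green, blue), "camera_matrix" (3x3 intrinsics, pixels), "R" (3x3) and "t" (3): a world point X has camera coordinates R X + t. Camera axes: x right, y down, z forward; pixel columns grow to the right and rows downward; lengths in m; the calibration is good to about 2 mm. A picture is of the moment at which its call begins. There is no depth.
- hand_in(): hands the job in; it is judged then, once.
The state is a dict: "clock": time; "joint_positions": joint angles; "joint_velocities": joint speeds; "effort": joint torques, N m; "tcp_pos": TCP position; "tool_rot": TCP orientation; "force": force on the tool from outside, world axes, zero at the start; "torque": the same for the moment, N m; "grip_width": finger opening in m; "grasp_force": force on a finger pad.
Only numpy, scipy, OpenCV 4.12 (cv2) and the standard library are available. Lean on these libraries where they do the work, as an engineer would, in place of code of your own. Each camera call takes 0.05 s, during which the arm holds its last target. There are 200 camera calls.

### The job

Gently fit the ring of the torque wrench fully down over the big nut of the wheel hub, then tighten the nut clockwise (seen from above) by pushing the wrench's handle until the handle gives way (breaks) at its pivot. Stop as soon as the handle has broken, well before it is folded over to its stop, and leave the wrench sitting flat on the nut with its handle bent by about half of what it can fold.

Things in the scene. Friction and masses are not known exactly. Their poses are not given: they have to be found in the camera images.
- torque_wrench: Steel torque wrench, 229 mm long, 0.42 to 0.6 kg, lying flat: a round ring head (57 mm across, 20 mm thick) with a hexagonal through hole, a short neck 22 mm wide to x = 46 mm, a pivot there, then the handle along +x. Origin: centre of the hole, at the underside. x: from the hole along the neck, z up. Balance point near x = 42 mm.
- ring_hole (a point): Centre of the upper rim of the wrench's hexagonal hole, 20 mm above the underside; hole 37.5 mm across flats. Its frame is the wrench's. It fits the nut when its yaw equals the nut's plus a whole multiple of 60 degrees, give or take about 4 degrees.
- shaft (a point): Good place to pinch the wrench: middle of the flat-sided steel shaft of the handle, 18 mm wide and 20 mm tall, 90 mm from the ring's centre and 10 mm above the underside. The bare shaft reaches some 22 mm towards the ring and 60 mm away from it. Its frame is the handle's: x along the handle away from the ring, z up.
- wrench_handle (a joint): Pivot between wrench head and handle. 0: straight (start). Grows to a hard stop at 0.26 rad as the handle folds clockwise seen from above; it cannot fold the other way. Rigid until the moment about the pivot reaches about 1.1 N m (some 7.6 N pushed square on the load line), then it breaks: it gives at that same moment, which rises no further till the stop. It stays where it is left.
- load_line (a point): Centre of the steel band round the handle's black rubber grip (round, 24 mm thick, axis 12 mm above the wrench's underside), where the handle is to be pushed: 145 mm from the pivot, 191 mm from the ring's centre when straight. The grip ends 38 mm beyond it. Its frame is the handle's: x away from the ring, z up.
- wheel_hub: Grey wheel hub fixed on a dark square steel base plate (140 x 140 mm). Its round top face, 120 mm across, is 60 mm above the bench. Origin: centre of the base plate's underside; z up. It does not move.
- hub_nut: Hexagonal steel nut on the hub's axis, 36 mm across flats, 18 mm tall, chamfered on top, with a thread end 22 mm thick standing 8 mm above it. Origin: centre of its underside, on the hub's face; x is normal to a flat, z up. Turns with a drag of 0.35 N m (1.8 N on the load line), neither rising nor sinking, until after 0.2 to 0.7 rad clockwise, not known how much, it is hard on its seat.
- nut_corner (a point): Point at one upper corner of the nut, 20 mm from its axis and 14 mm above its underside.

How it is judged:
On the way:
1. the ring is fully down over the nut, the handle still straight (horizontal distance between torque_wrench and hub_nut below 0.004 m and z of torque_wrench in the frame of hub_nut below 0.005 m and value of joint wrench_handle below 0.03 rad), for 0.2 s.
At the end, for the whole second after the job is handed in: the handle is broken at its pivot by 0.04 to 0.2 rad, the nut has been turned (its corner moved more than 3 mm), and the wrench rests on the nut, its ring centred within 4 mm, within 5 mm of the hub's face and within 0.12 rad of level (value of joint wrench_handle between 0.04 and 0.2 rad and horizontal distance between torque_wrench and hub_nut below 0.004 m and z of torque_wrench in the frame of hub_nut below 0.005 m and distance of nut_corner from where it was at the start of the episode above 0.003 m and angle between torque_wrench's own z axis and vertical below 0.12 rad and linear speed of torque_wrench below 0.01 m/s); the robot touches nothing.
It fails at once if the handle is folded over to its stop (beyond 0.22 rad) (value of joint wrench_handle above 0.22 rad).
It fails at once if the wrench is pressed against the hub or its nut with more than 45 N before the nut has begun to turn (contact force between torque_wrench and wheel_hub above 45 N and distance of nut_corner from where it was at the start of the episode below 0.0025 m).
It also fails if it takes over 72 s, if anything falls off the work surface, if the arm or the gripper's body presses on something with over 40 N, if the wrist force passes 120 N, or if a joint passes its speed limit or range.

## Working session

There is one attempt and no reset: what is moved stays moved. The work goes in short steps, Python scripts to look and compute and a shell command to move; the robot and the scene stay as the last step left them, time stands still between calls to the robot, and variables do not carry over. Pictures are saved under pics/ and viewed, at most 10 in all, crops included, and the job is handed in when it is done.

```bash
ls; mkdir -p pics
cat > h.py <<'E'
import numpy as np, cv2
from cell import robot, vision, hand_in
def grab(n,save=None):
    f=vision.grab_frame(n)
    if save: cv2.imwrite('pics/'+save,f['image'][:,:,::-1])
    return f
def ray(f,u,v,z):
    K,R,t=map(np.array,(f['camera_matrix'],f['R'],f['t']))
    d=R.T@np.linalg.inv(K)@[u,v,1]; c=-R.T@t.ravel()
    return c+d*(z-c[2])/d[2]
def proj(f,X):
    p=np.array(f['camera_matrix'])@(np.array(f['R'])@np.array(X)+np.array(f['t']).ravel()); return p[:2]/p[2]
E
python3 - <<'E'
from h import *
import pickle
fs={n:grab(n) for n in("scene","side","wrist")}
pickle.dump(fs,open('f0.pkl','wb'))
im=fs['scene']['image'];cv2.imwrite('pics/a.png',im[:,:,::-1])
cv2.imwrite('pics/b.png',fs['side']['image'][:,:,::-1])
for n,f in fs.items(): print(n,(-np.array(f['R']).T@np.array(f['t']).ravel()).round(3),np.array(f['camera_matrix'])[0,0])
s=robot.sense();print(s, robot.finger_overhang)
E
```

```text
pics
scene [-0.008  0.396  0.613] 432.4944130824616
side [0.315 0.604 0.546] 371.6683050348802
wrist [0.09  0.571 0.373] 319.8823903617718
{'clock': 0.15, 'joint_positions': array([ 1.21644523e+00,  3.07406411e-01,  1.50736336e+00, -1.12323071e-05,
        1.32838476e+00, -7.35342289e-02]), 'joint_velocities': array([-9.24387558e-04, -9.09955385e-04, -4.35037620e-03,  7.65520547e-05,
       -8.61641751e-04, -2.41045927e-04]), 'effort': array([ 1.18612061e-03, -4.57978070e+01, -2.52220863e+01,  1.46067473e-04,
        8.53692385e-03, -1.24483327e-05]), 'tcp_pos': array([0.15922849, 0.55199436, 0.24459338]), 'tool_rot': array([[-9.60830092e-01,  2.77137602e-01, -5.31714592e-04],
       [ 2.77138093e-01,  9.60828976e-01, -1.46861870e-03],
       [ 1.03877321e-04, -1.55845141e-03, -9.99998780e-01]]), 'force': array([ 0.84599723, -0.15633944,  0.60372565]), 'torque': array([-0.0166955 , -0.02576357, -0.0156224 ]), 'grasp_force': 0.0, 'grip_width': 0.08553141069773776} 0.014
```

View pics/a.png

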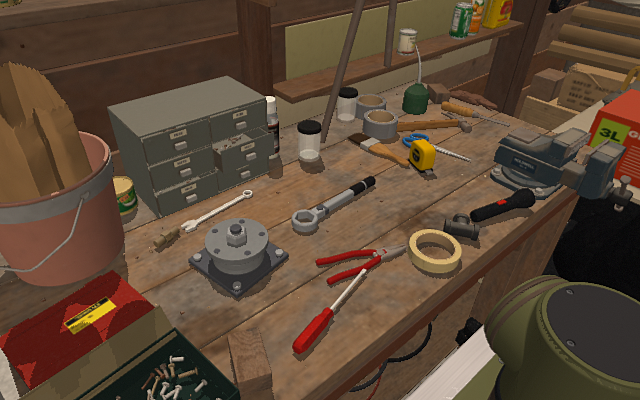

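View pics/b.png

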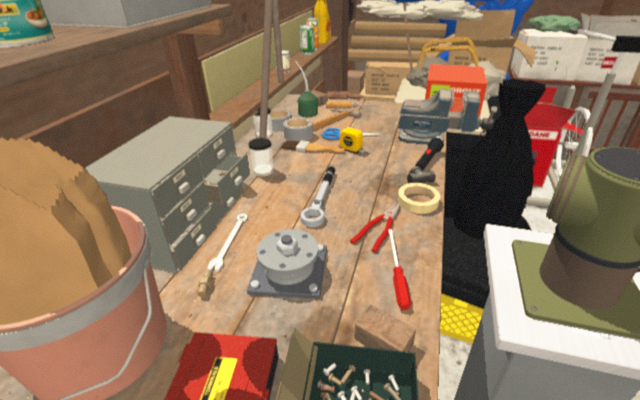

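The scene view shows the hub with its nut at (237,233), and the wrench ring at (305,220) with its handle running to (375,183). In the side view the nut is at (288,242), the ring at (313,216) and the grip end at (332,172).

Run:
```python
from h import *
import pickle
fs=pickle.load(open('f0.pkl','rb'))
for n,f in fs.items(): print(n,np.array(f['R']).round(3).tolist())
for n,pts in (("scene",[(237,228,.086),(304,220,.02),(373,182,.012),(240,290,.0)]),("side",[(288,239,.086),(313,216,.02),(332,172,.012)])):
  for u,v,z in pts: print(n,ray(fs[n],u,v,z).round(4))
w=fs['wrist']['image'];s=fs['scene']['image'];d=fs['side']['image']
c=cv2.resize(s[160:310,180:400],None,fx=2.6,fy=2.6,interpolation=3)
cv2.imwrite('pics/c.png',c[:,:,::-1]); cv2.imwrite('pics/w.png',w[:,:,::-1])
```

```text
scene [[-0.645, -0.764, 0.02], [-0.468, 0.374, -0.8], [0.604, -0.525, -0.599]]
side [[-0.962, -0.273, -0.018], [-0.137, 0.539, -0.831], [0.237, -0.797, -0.555]]
wrist [[0.277, 0.961, -0.002], [0.92, -0.265, 0.288], [0.277, -0.081, -0.958]]
scene [0.5373 0.1008 0.086 ]
scene [ 0.5382 -0.0615  0.02  ]
scene [ 0.5518 -0.2919  0.012 ]
scene [0.4754 0.142  0.    ]
side [0.5375 0.1048 0.086 ]
side [ 0.5414 -0.0595  0.02  ]
side [ 0.5543 -0.2821  0.012 ]
```

View pics/w.png

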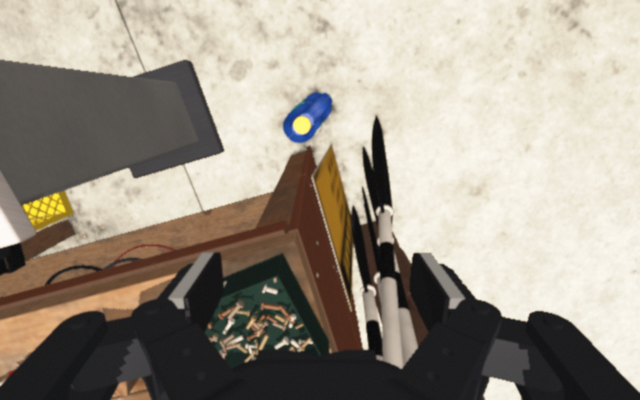

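The wrist view shows only the hand over the bench end, with the pencil bin and screw box below it and no target in sight. The scene and side rays agree on the hub at (0.537,0.103) and the ring at (0.54,-0.06), with the handle along -y. I'll move over there.

```bash
cat >> h.py <<'E'
from scipy.spatial.transform import Rotation as Ro
def to(p,yaw):
    "tool-frame shift (mm) and rotvec (deg) to TCP p, tool y at world yaw deg, z down"
    s=robot.sense();R=s['tool_rot'];a=np.radians(yaw)
    y=np.array([np.cos(a),np.sin(a),0]);z=np.array([0,0,-1.]);T=np.c_[np.cross(y,z),y,z]
    print('shift',(R.T@(np.array(p)-s['tcp_pos'])*1e3).round(1),'turn',np.degrees(Ro.from_matrix(R.T@T).as_rotvec()).round(2),'F',s['force'].round(1),'t',s['clock'],'tcp',s['tcp_pos'].round(4))
E
python3 -m handwheel '-51 -27 0 0 0 10 85; -102 -54 0 0 0 20 85; -153 -81 0 0 0 30 85; -204 -108 0 0 0 40 85; -255 -135 0 0 0 50 85'
python3 -c "
from h import *
to([.545,-.12,.25],3.3)"
```

```text
clock: 0.78
tcp_pos: [0.3679, 0.3506, 0.2452]
tool_rot: [[-0.4, 0.916, -0.0], [0.916, 0.4, -0.0], [0.0, -0.0, -1.0]]
force: [0.5, 1.0, -0.3]
grip_width: 0.085
grasp_force: 0.0
shift [-502.2  -26.1   -4.8] turn [-0.  -0.  20.3] F [ 0.5  1.  -0.3] t 0.775 tcp [0.3679 0.3506 0.2452]
```

```bash
python3 -m handwheel '-58 -5 0 0 0 4 85; -116 -10 0 0 0 8 85; -174 -15 0 0 0 12 85; -232 -20 0 0 0 16 85; -290 -26 0 0 0 20 85' >/dev/null
python3 -c "
from h import *
to([.545,-.12,.25],3.3)"
```

```text
shift [-199.7   70.9   -4.7] turn [ 0.01 -0.01  0.48] F [0.3 0.3 0.5] t 1.4 tcp [0.461  0.0746 0.2453]
```

```bash
python3 -c "
from h import *
import pickle
pickle.dump(grab('wrist','w1.png'),open('f1.pkl','wb'))"
python3 -m handwheel '-42 14 0 0 0 0 85; -84 28 0 0 0 0 85; -126 42 0 0 0 0 85; -168 57 0 0 0 0.5 85; -200 71 0 0 0 0.5 85' >/dev/null
python3 -c "
from h import *
import pickle
to([.545,-.12,.25],3.3)
pickle.dump(grab('wrist','w2.png'),open('f2.pkl','wb'))
a=cv2.imread('pics/w1.png');b=cv2.imread('pics/w2.png')
cv2.imwrite('pics/w12.png',cv2.resize(np.vstack([a[:370],b[:370]]),None,fx=.8,fy=.8))"
```

```text
shift [-0.2 -0.6 -5. ] turn [-0.03 -0.    0.06] F [ 0.9 -0.2  0.2] t 2.075 tcp [ 0.5456 -0.1197  0.245 ]
```

View pics/w12.png

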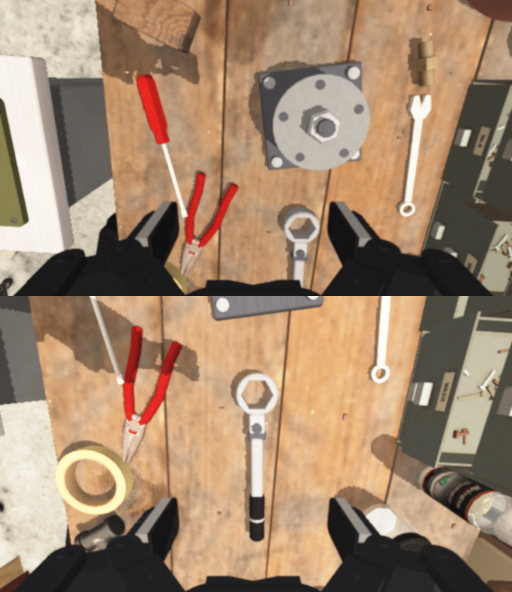

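w1 shows the nut at about (404,157). w2 shows the ring at about (321,124) and the grip band at (322,281). I'll measure both more finely.

Run:
```python
from h import *
import pickle
f1=pickle.load(open('f1.pkl','rb'));f2=pickle.load(open('f2.pkl','rb'))
print([proj(f1,p).round(1).tolist() for p in ([.537,.103,.078],[.537,.103,.06])])
# rectified (metric) top views on a plane: 0.25 mm/px
def rect(f,cx,cy,z,h,res):
    n=int(2*h/res);src=[];dst=[]
    for i,j in((0,0),(n,0),(n,n),(0,n)):   # image right=+x, up=+y
        src.append(proj(f,[cx-h+i*res,cy+h-j*res,z]));dst.append((i,j))
    H=cv2.getPerspectiveTransform(np.float32(src),np.float32(dst))
    return cv2.warpPerspective(f['image'],H,(n,n),flags=cv2.INTER_CUBIC)[:,:,::-1]
a=rect(f1,.537,.103,.078,.035,.000175)
b=rect(f2,.541,-.060,.02,.035,.000175)
for i in(a,b):
    i[200,:]=(i[200,:]//2); i[:,200]//=2
cv2.imwrite('pics/nr.png',np.hstack([a,b]))
```

```text
[[398.6, 155.9], [394.1, 152.9]]
```

View pics/nr.png

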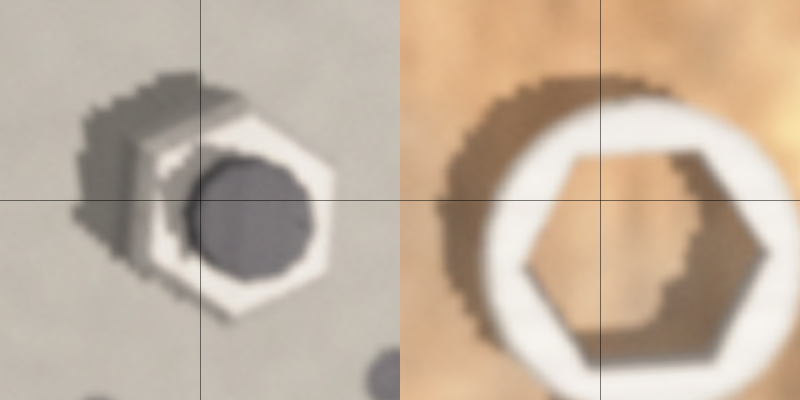

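The nut is about (0.5445,0.100) with flat normals at about -2.5° (mod 60). The ring hole is about (0.549,-0.070) at about -87.2°. The wrench therefore needs to turn about +25°, so its handle points to about -62.5°. Next I'll check the wrist and scene cameras against each other and measure the shaft.

Run:
```python
from h import *
import pickle
f0=pickle.load(open('f0.pkl','rb'));f2=pickle.load(open('f2.pkl','rb'))
for n in('scene','side'): print(n,[proj(f0[n],p).round(1).tolist() for p in ([.5445,.1,.086],[.549,-.07,.02])])
print('band',ray(f2,322,281,.024))
im=cv2.cvtColor(f2['image'],cv2.COLOR_RGB2HSV).astype(int)
for r in range(180,245,12):
    m=np.where((im[r,290:350,1]<60)&(im[r,290:350,2]>110))[0]+290
    print(r,m.min(),m.max(),ray(f2,(m.min()+m.max())/2,r,.02).round(4))
outs=[]
for n,(x0,y0) in (('scene',(190,180)),('side',(245,180))):
    outs.append(cv2.resize(f0[n]['image'][y0:y0+80,x0:x0+140],None,fx=5,fy=5,interpolation=2)[:,:,::-1])
cv2.imwrite('pics/ss.png',cv2.resize(np.vstack(outs),(600,686))[:600] if 0 else cv2.resize(np.vstack(outs),(525,600)))
```

```text
scene [[235.3, 225.8], [303.9, 215.9]]
side [[285.4, 236.8], [311.2, 213.0]]
band [ 0.56205009 -0.26058521  0.024     ]
180 312 329 [ 0.5522 -0.1333  0.02  ]
192 313 328 [ 0.5531 -0.1474  0.02  ]
204 313 328 [ 0.554  -0.1619  0.02  ]
216 313 328 [ 0.5549 -0.1767  0.02  ]
228 313 328 [ 0.5559 -0.1918  0.02  ]
240 314 328 [ 0.5575 -0.2073  0.02  ]
```

View pics/ss.png

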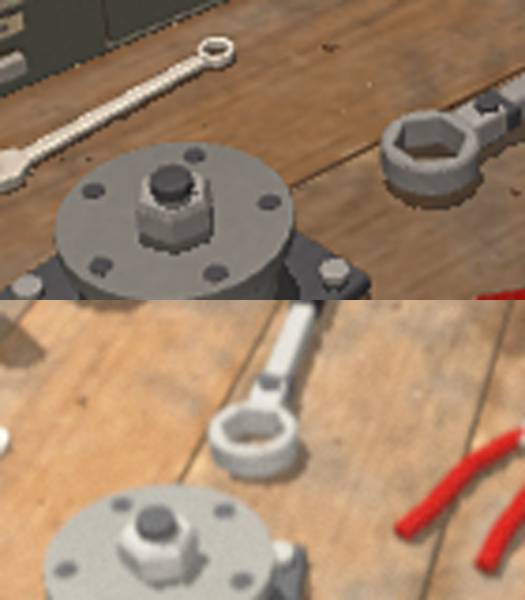

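The scene and side views show the nut's thread end at (236,227) and (287,239), and the hole at (305,217) and (313,212). Each is within about 2 px of what the wrist estimates predict, so I'll go and grasp.

```bash
python3 -c "
from h import *
to([.553,-.148,.018],3.6)"
```

```text
shift [-23.8   2.8 227.1] turn [ 0.13  0.23 -0.3 ] F [ 2.4 -3.7  0.5] t 2.125 tcp [ 0.5483 -0.1236  0.245 ]
```

```bash
python3 -m handwheel '-6 1 50 0 0 0 85; -12 2 100 0 0 0 85; -20 3 150 0 0 0 85; -22 3 165 0 0 0 85; -22 3 165 0 0 0 85'
python3 -c "
from h import *
to([.553,-.148,.018],3.6)"
```

```text
clock: 2.75
tcp_pos: [0.5491, -0.1397, 0.0798]
tool_rot: [[-0.059, 0.998, -0.002], [0.998, 0.059, 0.001], [0.001, -0.002, -1.0]]
force: [-0.3, 0.4, 0.3]
grip_width: 0.085
grasp_force: 0.0
shift [-8.6  3.5 61.8] turn [-0.11 -0.05 -0.19] F [-0.3  0.4  0.3] t 2.75 tcp [ 0.5491 -0.1397  0.0798]
```

```bash
python3 -m handwheel '-4 2 20 0 0 0 85; -8 3 40 0 0 0 85; -8 3 56 0 0 0 85; -8 3 62 0 0 0 85; -8 3 62 0 0 0 85'
python3 -m handwheel '0 0 0 0 0 0 0; 0 0 0 0 0 0 0; 0 0 0 0 0 0 0; 0 0 0 0 0 0 0; 0 0 0 0 0 0 0' 100
```

```text
clock: 3.38
tcp_pos: [0.5532, -0.1476, 0.0186]
tool_rot: [[-0.06, 0.998, 0.0], [0.998, 0.06, -0.0], [-0.0, 0.0, -1.0]]
force: [0.4, 0.5, 0.3]
grip_width: 0.0851
grasp_force: 0.0
clock: 4.0
tcp_pos: [0.553, -0.1479, 0.0189]
tool_rot: [[-0.06, 0.998, 0.0], [0.998, 0.06, -0.0], [-0.0, 0.0, -1.0]]
force: [-2.8, 0.0, 5.6]
grip_width: 0.0154
grasp_force: 98.4
```

```bash
python3 -m handwheel '0 0 -15 0 0 0 0; 0 0 -40 0 0 0 0; 0 0 -70 0 0 0 0; 0 0 -100 0 0 0 0; 0 0 -110 0 0 0 0'
python3 -m handwheel '0 0 -5 0 0 -6 0; 0 0 -10 0 0 -12 0; 0 0 -10 0 0 -18 0; 0 0 -10 0 0 -24 0; 0 0 -10 0 0 -24 0'
python3 -c "
from h import *
import pickle
print(robot.sense()['tcp_pos'])
pickle.dump(grab('wrist','w3.png'),open('f3.pkl','wb'))"
```

```text
clock: 4.62
tcp_pos: [0.5539, -0.1482, 0.1303]
tool_rot: [[-0.06, 0.998, 0.003], [0.998, 0.06, -0.001], [-0.001, 0.003, -1.0]]
force: [0.7, -0.7, -5.1]
grip_width: 0.0153
grasp_force: 98.3
clock: 5.25
tcp_pos: [0.5522, -0.1476, 0.1374]
tool_rot: [[-0.459, 0.888, -0.002], [0.888, 0.459, 0.001], [0.001, -0.001, -1.0]]
force: [-0.5, -0.1, -4.6]
grip_width: 0.0154
grasp_force: 98.2
[ 0.55216727 -0.14756148  0.13736766]
```

View pics/w3.png

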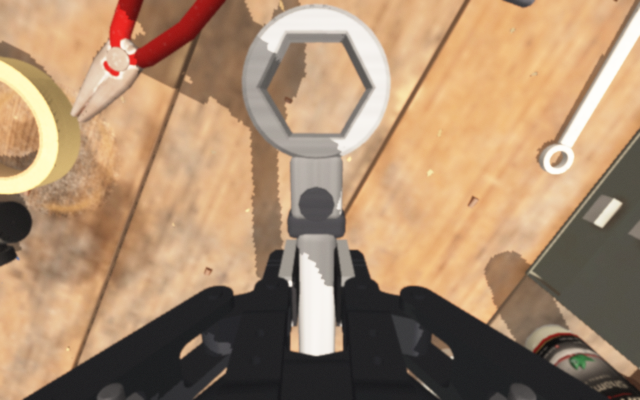

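The wrist view shows the hole's upper rim centred at about (316,85), with corners at (260,86) and (372,86). The ring is held square to the tool.

```bash
cat >> h.py <<'E'
def inplane(f,pts,z): return np.array([ray(f,u,v,z) for u,v in pts])
E
python3 - <<'E'
from h import *
import pickle
f=pickle.load(open('f3.pkl','rb'));s=robot.sense();R=s['tool_rot'];p=np.array([.55217,-.14756,.13737])
g=cv2.cvtColor(f['image'],cv2.COLOR_RGB2HSV)
P=inplane(f,[(288,35),(346,35),(372,86),(346,135),(288,135),(260,86),(316,85),(316,82)],p[2]+.0011)
L=(P-p)@R*1e3;print(L.round(1)); 
for a,b in((0,3),(1,4),(2,5)): print(np.linalg.norm(P[a]-P[b])*1e3)
c=L[:6].mean(0);print(c)
w=R@c/1e3; t=np.array([.5445,.100,.137])-w;t[2]=.137
to(t,27.5)
E
```

```text
[[ 94.8  -9.7  -1. ]
 [ 94.8  11.2  -1. ]
 [ 77.4  21.5  -1. ]
 [ 59.2  12.2  -1. ]
 [ 59.2 -10.6  -1. ]
 [ 77.4 -20.7  -1. ]
 [ 77.8   0.4  -1. ]
 [ 78.8   0.4  -1. ]]
41.83619790241968
41.80531169592614
42.21071184930437
[77.14394684  0.64301925 -1.00281691]
shift [146.5 105.9   0.6] turn [-0.07 -0.07 -0.21] F [ 0.5 -0.4 -4.7] t 5.3 tcp [ 0.5523 -0.1476  0.1375]
```

```bash
python3 -m handwheel '35 25 0 0 0 0 0; 75 54 0 0 0 0 0; 115 83 0 0 0 0 0; 146 106 0 0 0 0 0; 146 106 0 0 0 0 0'
python3 -c "
from h import *
import pickle
f=grab('wrist');s=robot.sense();print(s['tcp_pos'])
pickle.dump((f,s),open('f4.pkl','wb'))
cv2.imwrite('pics/w4.png',cv2.resize(f['image'][0:200,200:430],None,fx=3,fy=3,interpolation=2)[:,:,::-1])"
```

```text
clock: 5.92
tcp_pos: [0.58, 0.0335, 0.1379]
tool_rot: [[-0.462, 0.887, -0.0], [0.887, 0.462, 0.001], [0.001, 0.0, -1.0]]
force: [-0.3, -0.6, -4.9]
grip_width: 0.0153
grasp_force: 98.5
[0.57962025 0.03187038 0.13786201]
```

View pics/w4.png

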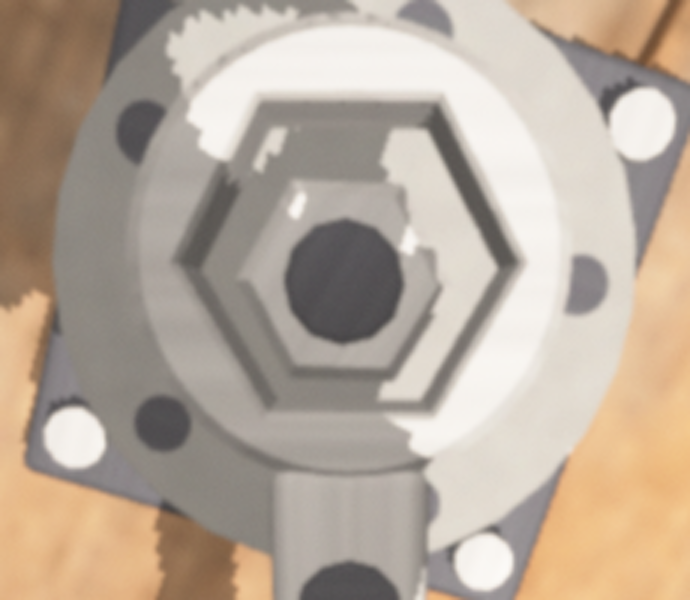

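The close view shows the nut's hex aligned with the hole's, both with horizontal edges. In the crop the hole centre is at about (350,257) and the thread end at about (344,281).

Run:
```python
from h import *
import pickle
f,s=pickle.load(open('f4.pkl','rb'));R=s['tool_rot']
fx=lambda p:[(200+(u+.5)/3-.5,(v+.5)/3-.5) for u,v in p]
hol=fx([(258,97),(442,97),(523,262),(432,412),(270,412),(175,262)])
nut=fx([(292,182),(402,182),(440,280),(385,372),(297,370),(242,280)])
C=-np.array(f['R']).T@np.array(f['t']).ravel()
print('cam in tool',(R.T@(C-s['tcp_pos'])*1e3).round(1))
K=np.array(f['camera_matrix'])
for name,px,r in(('hole',hol,.02165),('nut',nut,.0195)):
    a=np.radians([30,-30,-90,-150,150,90]);a=a # tool frame: x up in image, y right
    o=np.c_[r*np.cos(np.radians([-30,30,90,150,210,270])),r*np.sin(np.radians([-30,30,90,150,210,270])),np.zeros(6)]
    ok,rv,tv=cv2.solvePnP(o,np.float64(px),K,None)
    Rw=np.array(f['R']).T@cv2.Rodrigues(rv)[0];W=np.array(f['R']).T@(tv.ravel()-np.array(f['t']).ravel())
    print(name,'world',W.round(4),'rotvec in tool deg',np.degrees(Ro.from_matrix(R.T@Rw).as_rotvec()).round(2))
for dz in (.0011,-.001,-.003):
    P=inplane(f,hol,s['tcp_pos'][2]+dz);d=[np.linalg.norm(P[i]-P[i+3])*1e3 for i in range(3)];print(dz,P.mean(0).round(4),np.round(d,1))
print('nut',inplane(f,nut,.078).mean(0).round(4),inplane(f,fx([(344,281)]),.086).round(4))
```

```text
cam in tool [  73.3    1.4 -128.6]
hole world [0.5449 0.102  0.1392] rotvec in tool deg [ 1.12  4.45 -0.17]
nut world [0.5443 0.1009 0.0775] rotvec in tool deg [17.29  9.13  0.84]
0.0011 [0.5448 0.1021 0.139 ] [43.3 43.2 43.8]
-0.001 [0.5448 0.1022 0.1369] [44.  43.9 44.5]
-0.003 [0.5448 0.1023 0.1349] [44.7 44.6 45.2]
nut [0.544  0.1009 0.078 ] [[0.5444 0.1006 0.086 ]]
```

```bash
python3 -c "
from h import *
to([.5794,.0322,.103],27.5)"
```

```text
shift [ 0.4 -0.  34.9] turn [-0.05 -0.01 -0.01] F [-0.3 -0.9 -5.3] t 5.975 tcp [0.5796 0.0319 0.1379]
```

```bash
python3 -m handwheel '0 0 10 0 0 0 0; 0 0 20 0 0 0 0; 0 0 30 0 0 0 0; 0 0 35 0 0 0 0; 0 0 35 0 0 0 0'
python3 -c "
from h import *
import pickle
f=grab('wrist');s=robot.sense();to([.5794,.0322,.103],27.5)
pickle.dump((f,s),open('f5.pkl','wb'))
cv2.imwrite('pics/w5.png',cv2.resize(f['image'][0:200,200:430],None,fx=3,fy=3,interpolation=2)[:,:,::-1])"
```

```text
clock: 6.6
tcp_pos: [0.5795, 0.0303, 0.1026]
tool_rot: [[-0.46, 0.888, -0.001], [0.888, 0.46, -0.0], [0.001, -0.001, -1.0]]
force: [-0.7, 0.4, -4.3]
grip_width: 0.0155
grasp_force: 98.5
shift [1.8 0.4 0.1] turn [-0.02 -0.01 -0.11] F [-0.4  0.  -4.4] t 6.65 tcp [0.5798 0.0304 0.1031]
```

View pics/w5.png

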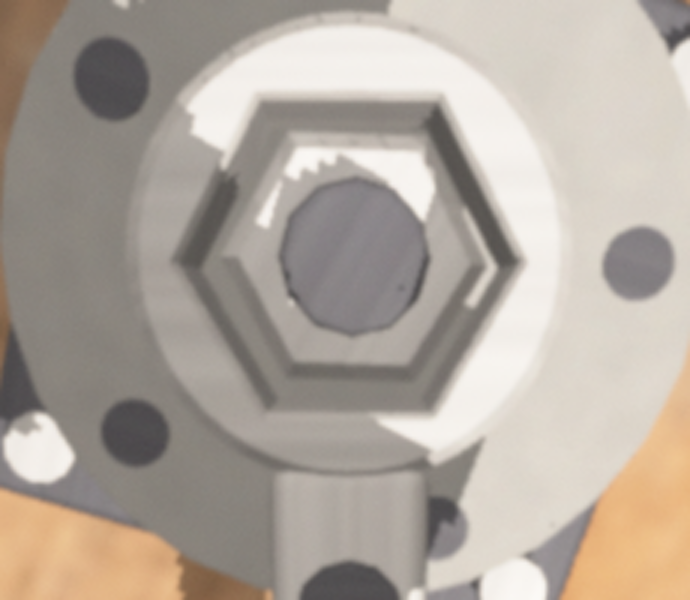

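The nut is now just under the hole and concentric with it. The thread end is at crop (355,256), and the hole centre at (350,257).

Run:
```python
from h import *
import pickle
f,s=pickle.load(open('f5.pkl','rb'))
fx=lambda p:[(200+(u+.5)/3-.5,(v+.5)/3-.5) for u,v in p]
h=inplane(f,fx([(258,97),(442,97),(523,262),(432,412),(270,412),(175,262)]),.1026+.0011)
t=inplane(f,fx([(355,256)]),.086)[0]
n=inplane(f,fx([(292,137),(424,137),(484,258),(412,366),(292,366),(234,257)]),.077)
d=s['tool_rot'].T
print(h.mean(0).round(4),t.round(4),n.mean(0).round(4),'tool shift',(d@(t-h.mean(0))*1e3).round(1),(d@(n.mean(0)-h.mean(0))*1e3).round(1))
e=lambda a:np.degrees(np.arctan2(a[1],a[0])).round(2)
print(e(n[1]-n[0]),e(n[3]-n[4]),e(n[2]-n[5]),'|',e(h[1]-h[0]),e(h[3]-h[4]),e(h[2]-h[5]))
```

```text
[0.5445 0.099  0.1037] [0.5445 0.1006 0.086 ] [0.5445 0.1011 0.077 ] tool shift [ 1.5  0.7 17.7] [ 1.9  0.9 26.7]
27.39 27.41 27.18 | 27.38 27.41 27.4
```

```bash
python3 -m handwheel '1.7 0.6 0 0 0 0 0; 1.7 0.6 3 0 0 0 0; 1.7 0.6 5 0 0 0 0; 1.7 0.6 7 0 0 0 0; 1.7 0.6 7 0 0 0 0'
python3 -m handwheel '0 0 0.5 0 0 0 0; 0 0 1 0 0 0 0; 0 0 1.5 0 0 0 0; 0 0 2 0 0 0 0; 0 0 2.5 0 0 0 0'
```

```text
clock: 7.28
tcp_pos: [0.5794, 0.0324, 0.096]
tool_rot: [[-0.46, 0.888, -0.001], [0.888, 0.46, 0.0], [0.0, -0.0, -1.0]]
force: [0.5, -1.0, -4.4]
grip_width: 0.0154
grasp_force: 98.5
clock: 7.9
tcp_pos: [0.5796, 0.0324, 0.0938]
tool_rot: [[-0.46, 0.888, -0.0], [0.888, 0.46, 0.0], [0.0, -0.0, -1.0]]
force: [0.1, 0.0, -4.2]
grip_width: 0.0153
grasp_force: 98.5
```

```bash
python3 -m handwheel '0 0 1 0 0 0 0; 0 0 2 0 0 0 0; 0 0 3 0 0 0 0; 0 0 4 0 0 0 0; 0 0 5 0 0 0 0'
python3 -m handwheel '0 0 1 0 0 0 0; 0 0 2 0 0 0 0; 0 0 3 0 0 0 0; 0 0 4 0 0 0 0; 0 0 5 0 0 0 0'
```

```text
clock: 8.52
tcp_pos: [0.5797, 0.0324, 0.0887]
tool_rot: [[-0.46, 0.888, 0.0], [0.888, 0.46, -0.0], [-0.0, 0.0, -1.0]]
force: [0.4, 0.1, -4.3]
grip_width: 0.0157
grasp_force: 98.5
clock: 9.15
tcp_pos: [0.5796, 0.0324, 0.0837]
tool_rot: [[-0.46, 0.888, -0.0], [0.888, 0.46, -0.0], [-0.0, -0.0, -1.0]]
force: [0.1, -1.0, -3.7]
grip_width: 0.0155
grasp_force: 98.5
```

```bash
python3 -m handwheel '0 0 1 0 0 0 0; 0 0 2 0 0 0 0; 0 0 2.6 0 0 0 0; 0 0 3.2 0 0 0 0; 0 0 3.8 0 0 0 0'
python3 -m handwheel '0 0 0.2 0 0 0 0; 0 0 0.4 0 0 0 0; 0 0 0.6 0 0 0 0; 0 0 0.8 0 0 0 0; 0 0 1 0 0 0 0'
```

```text
clock: 9.78
tcp_pos: [0.5797, 0.0323, 0.08]
tool_rot: [[-0.46, 0.888, 0.0], [0.888, 0.46, -0.0], [-0.0, 0.0, -1.0]]
force: [-0.4, -1.2, -4.3]
grip_width: 0.0156
grasp_force: 98.5
clock: 10.4
tcp_pos: [0.5797, 0.0323, 0.0791]
tool_rot: [[-0.46, 0.888, 0.0], [0.888, 0.46, -0.0], [-0.0, 0.0, -1.0]]
force: [-0.4, -0.3, -3.4]
grip_width: 0.0155
grasp_force: 98.6
```

```bash
python3 -m handwheel '0 0 0.2 0 0 0 0; 0 0 0.4 0 0 0 0; 0 0 0.6 0 0 0 0; 0 0 0.6 0 0 0 0; 0 0 0.6 0 0 0 0'
```

```text
clock: 11.02
tcp_pos: [0.5797, 0.0323, 0.0788]
tool_rot: [[-0.46, 0.888, 0.0], [0.888, 0.46, -0.0], [-0.0, 0.0, -1.0]]
force: [-1.7, -0.9, 3.8]
grip_width: 0.0151
grasp_force: 99.4
```

```bash
python3 -m handwheel '0 0 0 0 0 0 30; 0 0 0 0 0 0 50; 0 0 0 0 0 0 60; 0 0 -5 0 0 0 60; 0 0 -15 0 0 0 60'
python3 -m handwheel '0 0 -20 0 0 0 60; 0 0 -50 0 0 0 60; 0 0 -80 0 0 0 60; -20 0 -100 0 0 0 60; -40 0 -100 0 0 0 60'
python3 - <<'E'
from h import *
import pickle
f=grab('wrist');s=robot.sense();print(s['tcp_pos'],s['force'])
pickle.dump((f,s),open('f6.pkl','wb'))
c=[.5445,.1008]; a=np.radians(-62.6);u=np.array([np.cos(a),np.sin(a)])
im=f['image'].copy()
for d,z in((0,.086),(46,.08),(90,.08),(191,.084),(229,.084)):
    p=proj(f,[*(np.array(c)+u*d/1e3),z]);print(d,p.round(1)); cv2.circle(im,tuple(int(round(x)) for x in p),2,(255,0,255),-1)
cv2.imwrite('pics/w6.png',im[:,:,::-1])
E
```

```text
clock: 11.65
tcp_pos: [0.5794, 0.0324, 0.0936]
tool_rot: [[-0.46, 0.888, -0.001], [0.888, 0.46, 0.0], [0.0, -0.001, -1.0]]
force: [0.1, -0.2, 0.5]
grip_width: 0.0598
grasp_force: 0.0
clock: 12.28
tcp_pos: [0.5999, -0.0036, 0.1962]
tool_rot: [[-0.461, 0.887, 0.006], [0.887, 0.461, -0.0], [-0.003, 0.005, -1.0]]
force: [1.1, 0.5, 0.5]
grip_width: 0.06
grasp_force: 0.0
[ 0.60058847 -0.0061699   0.1946911 ] [ 1.7409092  -2.00113238  0.17486633]
0 [313.2  28.4]
46 [313.3 100. ]
90 [313.4 159.6]
191 [313.5 278. ]
229 [313.6 315.9]
```

View pics/w6.png

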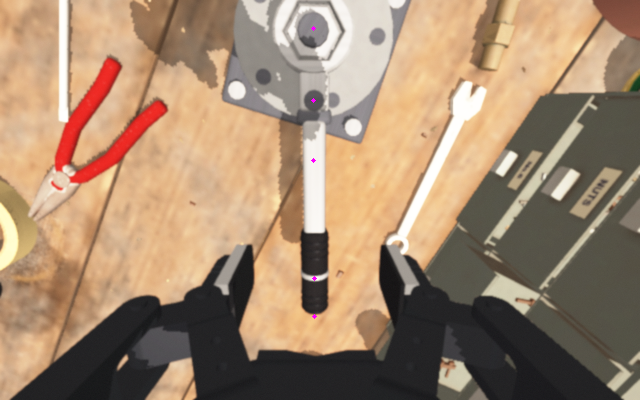

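The ring is fully seated: the hex sits around the nut at (313,28), and the projected handle points lie on the handle, with the band at (313,278). I'll straddle the grip at the load line and sweep clockwise.

```bash
python3 -c "
from h import *
to([.6324,-.0688,.070],27.4)"
python3 -c "
import numpy as np
for t in (1,2,3,4,5,6,8,10):
  a=np.radians(t);print(t,round(191*(1-np.cos(a)),1),round(-191*np.sin(a),1))"
```

```text
shift [-69.7  -0.9 125. ] turn [ 0.17  0.24 -0.03] F [ 1.7 -2.   0.2] t 12.325 tcp [ 0.6006 -0.0062  0.1947]
1 0.0 -3.3
2 0.1 -6.7
3 0.3 -10.0
4 0.5 -13.3
5 0.7 -16.6
6 1.0 -20.0
8 1.9 -26.6
10 2.9 -33.2
```

```bash
python3 -m handwheel '-30 0 20 0 0 0 50; -60 -0.5 40 0 0 0 50; -70 -1 60 0 0 0 50; -70 -1 80 0 0 0 50; -70 -1 80 0 0 0 50' 60 >/dev/null
python3 -c "
from h import *
to([.6324,-.0688,.070],27.4)"
```

```text
shift [-6.1  3.5 40.3] turn [-0.29 -0.26 -0.01] F [1.  0.4 0.3] t 12.95 tcp [ 0.6268 -0.0651  0.1104]
```

```bash
python3 -m handwheel '-6 3.5 5 0 0 0 50; -6 3.5 18 0 0 0 50; -6 3.5 32 0 0 0 50; -6 3.5 40 0 0 0 50; -6 3.5 40 0 0 0 40' >/dev/null
python3 -c "
from h import *
to([.6324,-.0688,.070],27.4)
print(robot.sense()['grip_width'])"
```

```text
shift [ 1.3 -1.6  2.3] turn [-0.1  -0.08  0.02] F [-0.1 -0.  -0.4] t 13.575 tcp [ 0.6344 -0.0692  0.0723]
0.04010178830443676
```

```bash
python3 -m handwheel '0 -2 2 0 0 0 40; 0 -4 2 0 0 0 40; 0 -6 2 0 0 0 40; 0 -8 2 0 0 0 40; 0 -9 2 0 0 0 40'
python3 -m handwheel '0 -1 0 0 0 0 40; 0 -2 0 0 0 0.5 40; 0 -4 0 0 0 1 40; 0 -5 0 0 0 1 40; 0 -6 0 0 0 1 40'
```

```text
clock: 14.2
tcp_pos: [0.6272, -0.0737, 0.0716]
tool_rot: [[-0.46, 0.888, 0.0], [0.888, 0.46, -0.0], [-0.0, 0.0, -1.0]]
force: [-0.3, -0.7, 0.0]
grip_width: 0.0399
grasp_force: 0.0
clock: 14.82
tcp_pos: [0.6221, -0.0765, 0.0715]
tool_rot: [[-0.445, 0.896, 0.0], [0.896, 0.445, -0.0], [-0.0, 0.0, -1.0]]
force: [0.4, -0.3, -1.2]
grip_width: 0.04
grasp_force: 0.3
```

```bash
python3 -m handwheel '0 -2.7 0 0 0 0.8 40; 0.1 -5.3 0 0 0 1.6 40; 0.2 -8 0 0 0 2.4 40; 0.3 -10.7 0 0 0 3.2 40; 0.5 -13.3 0 0 0 4 40'
python3 -c "
from h import *
s=robot.sense();R=s['tool_rot'];print('Ftool',(R.T@s['force']).round(2),s['torque'].round(2))
d=np.array([.5445,.1008,0])-s['tcp_pos'];print((R.T@d*1e3).round(1),np.degrees(np.arctan2(-d[1],-d[0])))
print(sum(abs(x) for x in s['effort'][:0]))"
```

```text
clock: 15.45
tcp_pos: [0.6096, -0.0818, 0.0714]
tool_rot: [[-0.38, 0.925, -0.0], [0.925, 0.38, 0.0], [0.0, -0.0, -1.0]]
force: [0.7, 0.4, 0.2]
grip_width: 0.0397
grasp_force: 0.4
Ftool [ 0.14  0.78 -0.22] [ 0.08 -0.14  0.01]
[193.6   9.3  71.4] -70.39399338601497
0
```

```bash
cat > q.py <<'E'
from h import *
s=robot.sense();R=s['tool_rot'];d=np.array([.5445,.1008,0])-s['tcp_pos'];l=R.T@d*1e3
yaw=np.degrees(np.arctan2(-R[1,0],-R[0,0]))
print('t',round(s['clock'],2),'Ftool',(R.T@s['force']).round(2),'nut in tool',l.round(1),'yaw',yaw.round(2),'band angle',(yaw+np.degrees(np.arctan2(8-l[1],l[0]))).round(2),'gf',s['grasp_force'],'w',s['grip_width'])
E
python3 -m handwheel '0 -2.7 0 0 0 0.8 40; 0.1 -5.3 0 0 0 1.6 40; 0.2 -8 0 0 0 2.4 40; 0.3 -10.7 0 0 0 3.2 40; 0.5 -13.3 0 0 0 4 40' >/dev/null; python3 q.py
```

```text
t 16.07 Ftool [2.39 0.97 1.77] nut in tool [194.2   8.7  71.5] yaw -71.64 band angle -71.85 gf 1.1327150836586952 w 0.039987802302784245
```

```bash
python3 -m handwheel '0 -2.7 0 0 0 0.8 40; 0.1 -5.3 0 0 0 1.6 40; 0.2 -8 0 0 0 2.4 40; 0.3 -10.7 0 0 0 3.2 40; 0.5 -13.3 0 0 0 4 40' >/dev/null; python3 q.py
```

```text
t 16.7 Ftool [ 2.14  2.89 -0.52] nut in tool [195.    8.7  71.4] yaw -75.64 band angle -75.84 gf 1.1719271913170815 w 0.03977796870085601
```

```bash
python3 -m handwheel '0.2 -2.7 0 0 0 0.8 40; 0.4 -5.3 0 0 0 1.6 40; 0.6 -8 0 0 0 2.4 40; 0.9 -10.7 0 0 0 3.2 40; 1.3 -13.3 0 0 0 4 40' >/dev/null; python3 q.py
```

```text
t 17.32 Ftool [0.02 3.08 0.62] nut in tool [195.    8.3  71.4] yaw -79.64 band angle -79.74 gf 1.165213454514742 w 0.03990245042169665
```

```bash
python3 -m handwheel '0.2 -2.7 0 0 0 0.8 40; 0.4 -5.3 0 0 0 1.6 40; 0.6 -8 0 0 0 2.4 40; 0.9 -10.7 0 0 0 3.2 40; 1.3 -13.3 0 0 0 4 40' >/dev/null; python3 q.py
```

```text
t 17.95 Ftool [-1.8   2.67  0.41] nut in tool [194.9   8.   71.4] yaw -83.64 band angle -83.64 gf 1.183935608714819 w 0.0399316925012275
```

```bash
python3 -m handwheel '0.2 -2.7 0 0 0 0.8 40; 0.4 -5.3 0 0 0 1.6 40; 0.6 -8 0 0 0 2.4 40; 0.9 -10.7 0 0 0 3.2 40; 1.3 -13.3 0 0 0 4 40' >/dev/null; python3 q.py
```

```text
t 18.57 Ftool [-2.51  1.49  0.32] nut in tool [194.2   8.   71.4] yaw -87.64 band angle -87.63 gf 1.2691411189734936 w 0.039962953827532385
```

```bash
python3 -m handwheel '0.2 -2.7 0 0 0 0.8 40; 0.4 -5.3 0 0 0 1.6 40; 0.6 -8 0 0 0 2.4 40; 0.9 -10.7 0 0 0 3.2 40; 1.2 -13.3 0 0 0 4 40' >/dev/null; python3 q.py
```

```text
t 19.2 Ftool [-1.48  8.27  1.64] nut in tool [194.    5.   71.9] yaw -91.65 band angle -90.77 gf 3.5799992457032204 w 0.03974568180104938
```

```bash
cat > fold.py <<'E'
from h import *
import pickle,sys
def meas(f,R,tcp):
    # shaft: bright low-saturation run nearest expected line, per tool-x station
    hsv=cv2.cvtColor(f['image'],cv2.COLOR_RGB2HSV).astype(int)
    o=[]
    c=np.array([.5445,.1008,.08]); cl=R.T@(c-tcp)
    for xs in np.arange(-140,-68,2.)/1e3:
        ys=np.arange(-30,40,.25)/1e3
        px=np.array([proj(f,tcp+R@np.array([cl[0]+xs,y,cl[2]])) for y in ys])
        ok=(px[:,0]>1)&(px[:,0]<638)&(px[:,1]>1)&(px[:,1]<398)
        if not ok.all(): continue
        q=px.round().astype(int);v=hsv[q[:,1],q[:,0]]
        m=((v[:,1]<45)&(v[:,2]>90)).astype(np.uint8)
        n,lab,st,ce=cv2.connectedComponentsWithStats(m[None])
        for i in range(1,n):
            w=st[i,2]*.25
            if 14<w<22: o.append((xs*1e3,ys[0]*1e3+ce[i,0]*.25-cl[1]*1e3,w))
    o=np.array(o); print('n',len(o))
    p=np.polyfit(o[:,0],o[:,1],1)
    for _ in range(3):
        r=abs(np.polyval(p,o[:,0])-o[:,1]);o=o[r<max(1.,1.5*np.median(r))];p=np.polyfit(o[:,0],o[:,1],1)
    print('n',len(o),'x',o[0,0],o[-1,0],'slope rad',p[0].round(4),'offset at nut mm',p[1].round(2),'at pivot',np.polyval(p,-46).round(2),'w',o[:,2].mean())
    yaw=np.arctan2(-R[1,0],-R[0,0]);print('handle angle deg',np.degrees(yaw-p[0]).round(2))
if __name__=='__main__':
    f,s=pickle.load(open('f6.pkl','rb'));s0=s
    meas(f,np.array([[-.461,.887,.006],[.887,.461,0],[-.003,.005,-1.]]),np.array([.5999,-.0036,.1962]))
    s=robot.sense();f=grab('wrist');pickle.dump((f,s),open('f7.pkl','wb'))
    meas(f,s['tool_rot'],s['tcp_pos'])
E
python3 fold.py; python3 q.py
```

```text
n 37
n 24 x -140.0 -94.0 slope rad -0.0038 offset at nut mm -0.22 at pivot -0.04 w 16.802083333333332
handle angle deg -62.32
n 25
n 25 x -140.0 -92.0 slope rad -0.0226 offset at nut mm -0.43 at pivot 0.61 w 16.99
handle angle deg -90.36
t 19.25 Ftool [-1.35  7.06  1.19] nut in tool [194.    5.4  71.8] yaw -91.68 band angle -90.9 gf 3.539242073893547 w 0.03977299285758595
```

The nut has reached its seat at a handle angle of about -90°, and the force is up to about 7–8 N. From here I'll push about the pivot in small steps.

```bash
python3 -m handwheel '0 -1.6 0 0 0 0.6 40; 0 -3.2 0 0 0 1.2 40; 0.1 -4.8 0 0 0 1.8 40; 0.2 -6.4 0 0 0 2.4 40; 0.2 -8 0 0 0 3 40' >/dev/null; python3 q.py; python3 fold.py | tail -2
```

```text
t 19.88 Ftool [1.09 6.95 1.42] nut in tool [194.    2.8  72. ] yaw -94.65 band angle -93.12 gf 3.5242515429854393 w 0.03983443254981478
n 25 x -140.0 -92.0 slope rad -0.0216 offset at nut mm 2.05 at pivot 3.05 w 17.01
handle angle deg -93.41
```

```bash
python3 -m handwheel '0 -2 0 0 0 0.8 40; 0.1 -4 0 0 0 1.6 40; 0.2 -6 0 0 0 2.4 40; 0.3 -8 0 0 0 3.2 40; 0.4 -10 0 0 0 4 40' >/dev/null; python3 q.py; python3 fold.py | tail -2
```

```text
t 20.55 Ftool [2.74 5.9  1.25] nut in tool [193.7  -0.6  72.1] yaw -98.66 band angle -96.12 gf 3.4567996859550476 w 0.03972706326959535
n 18 x -140.0 -106.0 slope rad -0.0254 offset at nut mm 4.95 at pivot 6.12 w 17.055555555555557
handle angle deg -97.21
```

```bash
python3 -m handwheel '0 4 0 0 0 0 40; 0 8 0 0 0 0 40; 0 11 0 0 0 0 40; 0 11 0 0 0 0 44; 0 11 0 0 0 0 44'; python3 -m handwheel '0 0 -10 0 0 0 44; 0 0 -40 0 0 0 44; 0 0 -80 0 0 0 44; 0 0 -110 0 0 0 44; 0 0 -120 0 0 0 44'; python3 -m handwheel '0 0 0 0 0 0 44; 0 0 0 0 0 0 44; 0 0 0 0 0 0 44; 0 0 0 0 0 0 44; 0 0 0 0 0 0 44'; python3 fold.py|tail -2
```

```text
clock: 21.22
tcp_pos: [0.5237, -0.0928, 0.0712]
tool_rot: [[0.149, 0.989, -0.001], [0.989, -0.149, 0.0], [0.0, -0.001, -1.0]]
force: [-0.2, 0.3, 0.5]
grip_width: 0.044
grasp_force: 0.0
clock: 21.85
tcp_pos: [0.5254, -0.0932, 0.1941]
tool_rot: [[0.149, 0.989, 0.004], [0.989, -0.149, -0.001], [-0.001, 0.005, -1.0]]
force: [-0.1, -0.2, 0.4]
grip_width: 0.0439
grasp_force: 0.0
clock: 22.48
tcp_pos: [0.5241, -0.0929, 0.1909]
tool_rot: [[0.149, 0.989, -0.001], [0.989, -0.149, 0.0], [0.0, -0.001, -1.0]]
force: [0.1, -0.8, 0.1]
grip_width: 0.044
grasp_force: 0.0
n 27 x -140.0 -88.0 slope rad -0.0292 offset at nut mm 5.59 at pivot 6.94 w 16.962962962962962
handle angle deg -96.91
```

Handle fold is about 0.12 rad, the middle of the range, and the robot is clear of everything.

```bash
python3 -c "
from h import *
print(hand_in())"
```

```text
the job is handed in; nothing more can be done
None
```

I seated the ring on the nut and turned the nut clockwise about 27° to its seat. The handle broke and is bent about 0.12 rad (measured from the wrist camera). The robot was clear of everything, and the job is handed in; no verdict came back.

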